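Rebuild a belt idler on its axle

ROBOT

A 7-joint arm with a two-finger parallel gripper is mounted at the origin on the work surface. World frame = base frame: x ahead of the robot, y to its left, z up, the work surface at z = 0. Lengths are in mm, angles in rad, forces in N, time in s.
With the tool pointing down it reaches from about 350 to 900 mm from the base axis. Payload 19.9 kg.
Tool frame: the origin (TCP) lies on the front face of the gripper's body, between the roots of the fingers; the fingertips stand 73 mm ahead of it and the grasp point (between the pads) lies manip.hold_point_z ahead of it (manip.hold_point_z is the distance from the TCP to the grasp point, in mm); z points along the fingers, y is the line along which they close (so a half turn about z gives the same grasp; the last joint's range is limited). The gripper opens to 85 mm and grips with 20 to 120 N. Pads are 22 mm wide; open, the fingers measure 114 mm over their backs; the gripper's body (76 mm by 85 mm) begins 54 mm behind the grasp point. The pads swing forward as they close: fully open they stand 13 mm farther back than shut.
Start: joints at [-1.312, 0.417, -0.01, 1.614, 0.005, 1.111, -0.053], TCP at [184.569, 597.112, 303.86] pointing down, gripper open.
Joint ranges: [-2.81, 2.81], [-0.39, 2.02], [-1.27, 1.25], [0.06, 2.57], [-1.19, 4.33], [0.19, 2], [-2.82, 2.82]. Speed limits (rad/s): [1.89, 1.89, 2.39, 2.39, 3.01, 3.01, 3.01].

INTERFACE

Orientations are given as a rotation vector (axis times angle).
In Python, from bench import sensors, imaging, ticket, manip gives the robot as it stands.
- The arm moves only by the shell command python3 -m pendant 'ROWS' [FORCE]. ROWS is JSON, a list of rows, each a list of 5 numbers: the shift along the tool's x, y, z normalised to -1 to 1, where 1 is 150 mm, then the turn about the tool's z normalised to -1 to 1, where 1 is 180 degrees, then the opening, from -1 (shut) to 1 (fully open). In form: [[x, y, z, spin, grip], ...]. A call has 1 to 12 rows; each row is the pose to reach, as a shift and turn from the pose commanded when the call began, along the tool's axes at that moment, turning the shorter way round; what a row does not reach only later rows make up. A row lasts 1/10 s, in which the tool goes at most 50 mm and 8.59 degrees, less where a joint would pass 70% of its speed; a pose out of reach is approached as far as the arm can. A call with a number of a shift or a turn outside -1 to 1 is refused whole. A call with a gripper value outside its range is refused whole. The fingers move at their own pace and stop on an object; FORCE is the grip in N (left out, the last holds). Time passes only in rows, so rows that repeat a pose let the fingers close. It gives the time, the measured TCP pose, the force, the opening and the grip force at its end, in the units of the state.
- sensors.observe(): the state, without advancing time (a new reading comes with each control period).
- imaging.grab_frame(name): name is "scene" or "side" or "wrist"; returns a dict with "image" (384x512x3 uint8, red, green, blue), "camera_matrix" (3x3 intrinsics, pixels), "dist_coeffs" ([k1, k2, p1, p2, k3] as OpenCV has them; the pictures are not rectified), "rvec" (rotation vector, rad) and "tvec" (3), from world to camera coordinates, as OpenCV has them. Camera axes: x right, y down, z forward; pixel columns grow to the right and rows downward; lengths in mm; the calibration is good to about 2 mm. A picture is of the moment at which its call begins. There is no depth.
- ticket.job_done(): hands the job in; it is judged then, once.
The state is a dict: "t": time; "q": joint angles; "qvel": joint speeds; "joint_torque": joint torques, N m; "eef_pos": TCP position; "eef_rot": TCP orientation; "wrist_force": force on the tool from outside, world axes, zero at the start; "moment": the same for the moment, N m; "width": finger opening in mm; "grip_force": force on a finger pad.
Only numpy, scipy, OpenCV 4.12 (cv2) and the standard library are available. Lean on these libraries where they do the work, as an engineer would, in place of code of your own. Each camera call takes 0.05 s, during which the arm holds its last target. There are 200 camera calls.

TASK

Rebuild the belt idler on the green plate: thread the brass bushing down the upright steel axle until it lies flat on the plate, then thread the blue pulley on top of it and press it down until it lies flat on the bushing and both orange spring catches have snapped out above it. Leave the black spare bushing, the wrench, the hammer and the spray can where they are.

Things in the scene. Friction and masses are not known exactly. Their poses are not given: they have to be found in the camera images.
- seat (a point): Point on the axle's axis at the upper face of the green idler plate (150 x 110 mm, 12 mm thick, fixed to the bench; long side along this point's x). z up along the axle. The steel axle stands here: 28 mm diameter from 0 to 16 mm above this point, a cone from there to 20 mm, 20 mm diameter up to 53 mm, then a conical tip to 61 mm (8 mm across at the end).
- axle_tip (a point): Top end of the axle, 61 mm above seat, on the same axis.
- catch_a (a joint): Orange spring catch on the axle's +x side (the x of seat): 0 = out, up to 0.0045 m pressed in. A wedge sloping from flush with the 20 mm axle at 53 mm above seat out to 14 mm from the axis at 44 mm above it. It yields to a ring pushed down over it (roughly 10 N for both) and snaps out above it.
- catch_b (a joint): The same catch on the axle's -x side: 0 = out, up to 0.0045 m pressed in.
- bushing: Brass bushing, a plain ring: outside diameter 46 mm, bore 32 mm, height 22 mm, loose, lying flat. It passes freely over the catches and the 28 mm foot of the axle. Origin at the centre of its underside, z up along its axis.
- bushing_mid (a point): Centre of the brass bushing, on its axis at half height (11 mm above its underside).
- pulley: Blue plastic belt pulley: a ring with two rims 60 mm in outside diameter, each 5 mm high, and a 10 mm wide groove 52 mm in diameter between them; bore 24 mm, height 20 mm, loose, lying flat. Seated on the bushing its underside is 22 mm above seat. Origin at the centre of its underside, z up along its axis.
- pulley_mid (a point): Centre of the blue pulley, on its axis at half height (10 mm above its underside).
- spare: Black spare bushing, not needed: outside diameter 42 mm, bore 14 mm, height 34 mm, loose. Origin at the centre of its underside.
- wrench: Steel wrench, 200 mm long, lying on the bench beyond the plate. Origin under its middle.
- hammer: Hammer lying at the right of the bench. Origin under its middle.
- spray: Red spray can, 52 mm in diameter, 130 mm high, standing at the back of the bench. Origin at the centre of its underside.
Things that resemble listed ones, but are neither listed nor needed, are in the scene too. What is meant by the bushing is not red, turquoise or white, and is the smaller of those in its own colour.

How it is judged (in metres and radians):
On the way, in this order (a step that is already met when the one before it is completed fails the run):
1. the brass bushing lies flat on the plate around the axle, before the pulley is on (horizontal distance between bushing_mid and seat below 0.006 m and z of bushing_mid in the frame of seat below 0.0135 m and angle between the z axis of bushing_mid and the z axis of seat, either way round below 0.08 rad and horizontal distance between pulley_mid and seat above 0.03 m), for 0.2 s.
2. the blue pulley lies on the bushing with both catches out above it (horizontal distance between pulley_mid and seat below 0.006 m and z of pulley_mid in the frame of seat below 0.0345 m and value of joint each of catch_a, catch_b below 0.002 m), for 0.2 s.
At the end, for the whole second after the job is handed in: Bushing flat on the plate round the axle, pulley flat on the bushing: each within 6 mm of the axle's axis, 2.5 mm of its fully-home height (centres 11 and 32 mm above the plate) and 0.08 rad of square; both catches pressed in under 2 mm; both rings at rest (all of step 2 and horizontal distance between bushing_mid and seat below 0.006 m and z of bushing_mid in the frame of seat below 0.0135 m and angle between the z axis of each of bushing_mid, pulley_mid and the z axis of seat, either way round below 0.08 rad and z of pulley_mid in the frame of seat above 0.0295 m and linear speed of each of pulley, bushing below 0.02 m/s); the robot touches nothing.
It fails at once if the black spare bushing is displaced by more than 30 mm (distance of spare from where it was at the start of the episode above 0.03 m).
It fails at once if the wrench, hammer or spray can is displaced by more than 40 mm (distance of any of wrench, hammer, spray from where it was at the start of the episode above 0.04 m).
It also fails if it takes over 51 s, if anything falls off the work surface, if the arm or the gripper's body presses on something with over 40 N, if the wrist force passes 120 N, or if a joint passes its speed limit or range.

## Working session

There is one attempt and no reset: what is moved stays moved. The work goes in short steps, Python scripts to look and compute and a shell command to move; the robot and the scene stay as the last step left them, time stands still between calls to the robot, and variables do not carry over. Pictures are saved under pics/ and viewed, at most 10 in all, crops included, and the job is handed in when it is done.

```bash
mkdir -p pics; ls; cat > h.py <<'E'
import numpy as np,cv2,pickle
from bench import sensors,imaging,ticket,manip
def grab(n):
    f=imaging.grab_frame(n); pickle.dump(f,open(f'pics/{n}.pkl','wb')); return f
def load(n): return pickle.load(open(f'pics/{n}.pkl','rb'))
def ray(f,uv):
    K=np.array(f['camera_matrix'],float);d=np.array(f['dist_coeffs'],float)
    p=cv2.undistortPoints(np.array(uv,float).reshape(-1,1,2),K,d).reshape(-1,2)
    R=cv2.Rodrigues(np.array(f['rvec'],float))[0];t=np.array(f['tvec'],float).ravel()
    return -R.T@t,np.c_[p,np.ones(len(p))]@R
def plane(f,uv,z):
    c,d=ray(f,uv); return c+d*((z-c[2])/d[:,2])[:,None]
def proj(f,P):
    return cv2.projectPoints(np.array(P,float).reshape(-1,1,3),np.array(f['rvec'],float),np.array(f['tvec'],float),np.array(f['camera_matrix'],float),np.array(f['dist_coeffs'],float))[0].reshape(-1,2)
def save(img,n): cv2.imwrite(f'pics/{n}.png',cv2.cvtColor(img,cv2.COLOR_RGB2BGR))
E
python3 - <<'E'
from h import *
s=sensors.observe();print(s['t'],s['eef_pos'],s['eef_rot'],s['width'],manip.hold_point_z)
fs=[grab(n) for n in('scene','side','wrist')]
for f in fs:print(ray(f,[[256,192]]))
save(np.hstack([fs[0]['image'],fs[1]['image']])[:, :],'ab0')
i=cv2.resize(np.hstack([fs[0]['image'],fs[1]['image']]),(800,300))
save(fs[0]['image'],'a');save(fs[1]['image'],'b');save(fs[2]['image'],'c')
E
```

```text
pics
0.0 [184.51304013 596.88117107 303.26303623] [-4.69149613e-01 -3.10628334e+00  1.90502789e-03] 85.49343381265021 53.900000000000006
(array([1347.75055179, -681.28602399,  943.28775062]), array([[-0.58409562,  0.4755709 , -0.65780975]]))
(array([ 540.52598774, 1061.8703074 ,  850.88820887]), array([[ 0.03508839, -0.81071114, -0.58465375]]))
(array([105.84665175, 621.29241924, 373.77828576]), array([[ 0.31103577, -0.09669818, -0.94549637]]))
```

View pics/a.png

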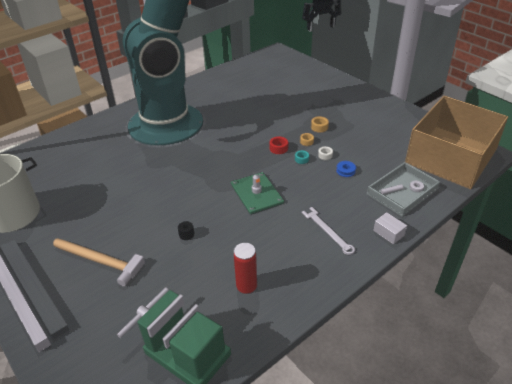

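View pics/b.png

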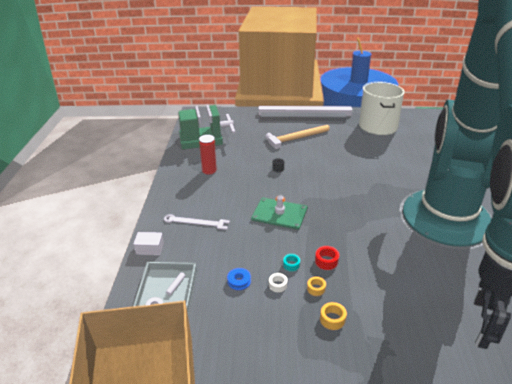

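The scene view shows these candidates for the bushing: small brass (307,139), large brass (320,124), red (279,145), turquoise (302,156) and white (326,153). The pulley is blue at (346,168), and the axle stands on the plate near (257,188). In the side view the small brass is at (316,286), the large brass at (333,316), the pulley at (238,279) and the axle at (280,208). I choose the small brass ring and will check it by size and in a crop.

```bash
cat >> h.py <<'E'
def blobs(f,lo,hi,amin=30):
    h=cv2.cvtColor(f['image'],cv2.COLOR_RGB2HSV); m=cv2.inRange(h,np.array(lo),np.array(hi))
    n,l,s,c=cv2.connectedComponentsWithStats(m)
    out=[]
    for i in range(1,n):
        if s[i,4]>=amin:
            k=cv2.findContours((l==i).astype(np.uint8),cv2.RETR_EXTERNAL,cv2.CHAIN_APPROX_NONE)[0][0]
            hu=cv2.convexHull(k); M=cv2.moments(hu); out.append((M['m10']/M['m00'],M['m01']/M['m00'],s[i,4],hu.reshape(-1,2)))
    return out
def tri(f,a,g,b):
    c1,d1=ray(f,[a]);c2,d2=ray(g,[b]);d1,d2=d1[0],d2[0]
    s=np.linalg.lstsq(np.c_[d1,-d2],c2-c1,rcond=None)[0];p,q=c1+s[0]*d1,c2+s[1]*d2
    return (p+q)/2,np.linalg.norm(p-q)
E
python3 - <<'E'
from h import *
a,b,w=[load(n) for n in('scene','side','wrist')]
C={'brass':((14,130,110),(26,255,255)),'blue':((108,150,80),(120,255,255)),'green':((60,80,50),(85,255,200)),'orange':((3,100,150),(13,255,255))}
for k,(lo,hi) in C.items():
    for n,f in(('a',a),('b',b)):
        for u,v,s,hu in blobs(f,lo,hi,3 if k=='orange' else 60):
            P=plane(f,hu,20 if k=='blue' else 11)
            x=cv2.minAreaRect(P[:,:2].astype(np.float32))
            if P[:,0].max()<1100 and P[:,0].min()>250 and abs(P[:,1]).max()<700:print(k,n,round(u),round(v),s,np.round(plane(f,[[u,v]],11)[0],0),np.round(x[1],0),round(x[2]))
crop=cv2.resize(a['image'][100:210,230:370],None,fx=3,fy=3,interpolation=2)
c2=cv2.resize(b['image'][190:340,220:360],(308,330),interpolation=2)
save(np.hstack([crop,c2]),'crop')
E
```

```text
brass a 319 124 147 [388. 396.  11.] [53. 79.] 45
brass a 306 139 88 [424. 297.  11.] [38. 60.] 46
brass b 316 286 252 [427. 295.  11.] [61. 43.] 87
brass b 333 315 501 [395. 388.  11.] [80. 59.] 81
brass b 158 376 121 [773. 558.  11.] [37. 56.] 56
blue a 346 168 235 [622. 275.  11.] [56. 76.] 42
blue b 238 280 149 [625. 279.  11.] [52. 68.] 49
blue b 238 276 74 [623. 266.  11.] [28. 28.] 2
green a 257 193 954 [523.  -8.  11.] [109. 151.] 74
green a 183 339 3752 [ 791. -449.   11.] [226. 155.] 13
green b 203 132 88 [ 817. -513.   11.] [85. 59.] 89
green b 189 141 91 [ 860. -435.   11.] [62. 94.] 10
green b 280 213 1001 [516.   4.  11.] [116. 149.] 74
orange a 257 180 8 [480.  31.  11.] [ 6. 10.] 50Traceback (most recent call last):
  File "<stdin>", line 6, in <module>
  File "h.py", line 23, in blobs
    hu=cv2.convexHull(k); M=cv2.moments(hu); out.append((M['m10']/M['m00'],M['m01']/M['m00'],s[i,4],hu.reshape(-1,2)))
                                                         ~~~~~~~~^~~~~~~~~
ZeroDivisionError: float division by zero
```

View pics/c.png

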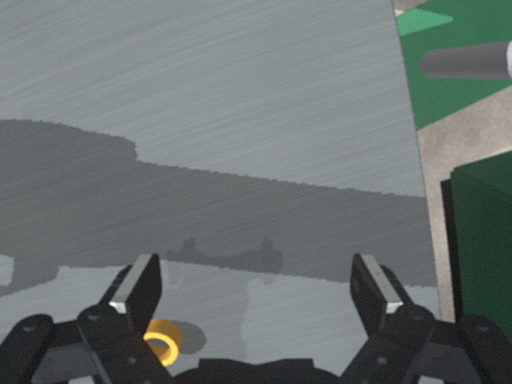

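The wrist view shows only a brass ring at the lower left (160,345). I'll fix the crop and work out the neighbours' positions for clearance.

```bash
python3 - <<'E'
from h import *
a,b=[load(n) for n in('scene','side')]
for n,p,q,z in(('brass',(306.5,139),(316,286),11),('BRASS',(319.5,124),(333,315.5),14),('red',(279,145),(327,257),11),('turq',(302,156),(291,262),11),('white',(326,153),(277.5,282),11),('blue',(346,168),(238,279),10)):
    print(n,np.round(tri(a,p,b,q)[0]),round(tri(a,p,b,q)[1],1),np.round(plane(a,[p],z)[0]),np.round(plane(b,[q],z)[0]))
for n,f in(('a',a),('b',b)):
    g=[x for x in blobs(f,(60,80,50),(85,255,200),500) if abs(x[2]-980)<150][0]
    P=plane(f,g[3],12);r=cv2.minAreaRect(P[:,:2].astype(np.float32));print(np.round(cv2.boxPoints(r)),r)
crop=cv2.resize(a['image'][100:210,230:370],None,fx=3,fy=3,interpolation=2)
c2=cv2.resize(b['image'][190:340,220:360],(308,330),interpolation=2)
save(np.hstack([crop,c2]),'crop')
E
```

```text
brass [427. 296.  12.] 1.0 [426. 297.  11.] [427. 296.  11.]
BRASS [395. 392.  15.] 0.5 [394. 393.  14.] [394. 390.  14.]
red [393. 199.  17.] 3.2 [389. 204.  11.] [391. 192.  11.]
turq [487. 215.  14.] 0.7 [484. 218.  11.] [488. 212.  11.]
white [525. 287.  13.] 2.4 [525. 288.  11.] [523. 284.  11.]
blue [623. 277.  12.] 2.2 [620. 278.  10.] [624. 275.  10.]
[[432. -37.]
 [578. -80.]
 [608.  25.]
 [463.  67.]] ((520.247314453125, -6.073974609375), (109.02435302734375, 151.3174285888672), 73.75054168701172)
[[429. -32.]
 [572. -74.]
 [605.  37.]
 [462.  78.]] ((517.0716552734375, 2.0882034301757812), (115.47175598144531, 148.9120635986328), 73.68443298339844)
```

View pics/crop.png

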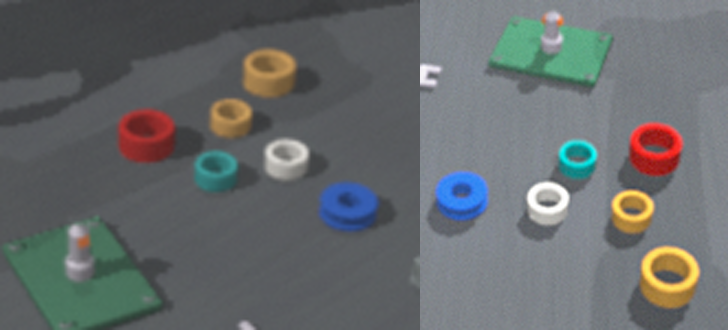

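The crop confirms that the small brass ring at crop (231,117), side crop (632,211), is clearly smaller than the other brass one. Its position is (427,296), both views agree, and it is clear of its neighbours along the tool's current closing line. Moving above it now.

```bash
cat >> h.py <<'E'
def shift(T):
    s=sensors.observe();R=cv2.Rodrigues(np.array(s['eef_rot'],float))[0]
    d=R.T@(np.array(T,float)-s['eef_pos']);print('t',round(s['t'],2),'pos',np.round(s['eef_pos'],1),'x',np.round(R[:,0],3),'z',np.round(R[:,2],3),'w',round(s['width'],1),'F',np.round(s['wrist_force'],1),'SHIFT',np.round(d/150,3),manip.hold_point_z)
E
python3 -m pendant '[[-1,-0.675,0,0,0.4],[-1,-0.675,0,0,0.4],[-1,-0.675,0,0,0.4],[-1,-0.675,0,0,0.4],[-1,-0.675,0,0,0.4]]'
python3 -m pendant '[[-1,-0.675,0.5,0,0.4],[-1,-0.675,0.5,0,0.4],[-1,-0.675,0.5,0,0.4],[-1,-0.675,0.5,0,0.4],[-1,-0.675,0.5,0,0.4],[-1,-0.675,0.5,0,0.4]]'
python3 -c "
from h import *
shift([427,296,200])"
```

```text
t: 0.65
eef_pos: [301.2, 452.6, 304.1]
eef_rot: [0.478, 3.104, -0.001]
wrist_force: [0.2, 0.3, -0.1]
width: 59.6
grip_force: 0.0
t: 1.25
eef_pos: [411.6, 314.7, 228.5]
eef_rot: [-0.471, -3.105, 0.001]
wrist_force: [0.5, 1.0, -0.7]
width: 59.7
grip_force: 0.0
t 1.25 pos [411.6 314.7 228.5] x [-0.955  0.297  0.   ] z [-0.001 -0.001 -1.   ] w 59.7 F [ 0.5  1.  -0.7] SHIFT [-0.135 -0.088  0.19 ] 53.900000000000006
```

```bash
python3 -m pendant '[[-0.02,-0.02,0.05,0,0.4],[-0.02,-0.02,0.05,0,0.4],[-0.02,-0.02,0.05,0,0.4]]'
python3 - <<'E'
from h import *
shift([427,296,76]);f=grab('wrist');save(f['image'],'w1')
for u,v,s,hu in blobs(f,(14,120,90),(28,255,255),200):
    for z in(11,22):
        P=plane(f,hu,z);r=cv2.minAreaRect(P[:,:2].astype(np.float32));print(round(u),round(v),s,z,np.round(r[0],1),np.round(r[1],1))
print(proj(f,[427,296,22]))
E
```

```text
t: 1.55
eef_pos: [412.9, 311.9, 221.3]
eef_rot: [-0.467, -3.107, 0.0]
wrist_force: [0.8, 0.0, -0.3]
width: 59.9
grip_force: 0.0
t 1.55 pos [412.9 311.9 221.3] x [-0.956  0.294  0.   ] z [-0. -0. -1.] w 59.9 F [ 0.8  0.  -0.3] SHIFT [-0.121 -0.074  0.969] 53.900000000000006
343 129 3193 11 [396.5 393.5] [66.9 63.5]
343 129 3193 22 [394.1 391.2] [64.3 61. ]
243 195 1632 11 [426.5 295.2] [47.4 51. ]
243 195 1632 22 [422.8 296.8] [45.5 49. ]
504 357 396 11 [713.  533.6] [58.8 26.1]
504 357 396 22 [698.1 525.8] [56.5 25.1]
[[242.98529388 200.37357626]]
```

View pics/w1.png

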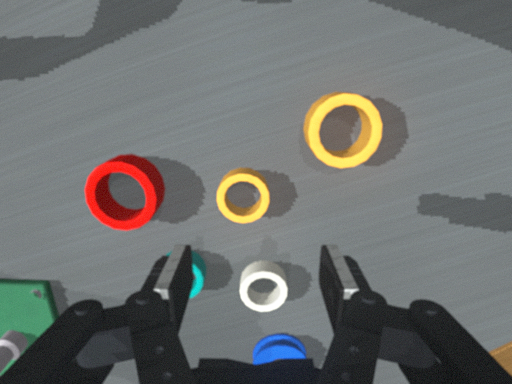

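The small brass ring is at (243,195). The large brass (343,130), red (125,192) and white (263,287) rings are clear of the fingers. Moving above it and remeasuring its bright top face.

```bash
python3 -m pendant '[[-0.11,-0.075,0.4,0,0.4],[-0.11,-0.075,0.4,0,0.4],[-0.11,-0.075,0.4,0,0.4],[-0.11,-0.075,0.4,0,0.4]]'
cat >> h.py <<'E'
def top(f,lo,hi,z,amin=200):
    "top-face circle: hull of the bright upper face on plane z"
    for u,v,s,hu in blobs(f,lo,hi,amin):
        P=plane(f,hu,z)[:,:2].astype(np.float32)
        e=cv2.fitEllipse(P) if len(P)>5 else None
        print(round(u),round(v),s,'rect',np.round(cv2.minAreaRect(P)[:2],1).tolist(),'ell',e and np.round(e[0]+e[1],1))
E
python3 - <<'E'
from h import *
shift([425,296,76]);f=grab('wrist');save(f['image'],'w2')
h=cv2.cvtColor(f['image'],cv2.COLOR_RGB2HSV)
m=cv2.inRange(h,(14,120,90),(28,255,255));print(np.percentile(h[m>0][:,2],[10,25,50,75,90]))
for v in(90,180,210,225,240):print(v);top(f,(14,120,v),(28,255,255),22,300)
E
```

```text
t: 2.0
eef_pos: [425.9, 296.3, 162.4]
eef_rot: [0.469, 3.106, 0.0]
wrist_force: [-0.8, 0.9, 0.6]
width: 59.8
grip_force: 0.0
t 2.0 pos [425.9 296.3 162.4] x [-0.955  0.295 -0.   ] z [ 0.  0. -1.] w 59.8 F [-0.8  0.9  0.6] SHIFT [ 0.005 -0.004  0.576] 53.900000000000006
[179. 220. 254. 255. 255.]
90
385 116 5765 rect [[393.5, 391.0], [67.1, 60.7]] ell [393.2 391.6  60.6  68.1]
255 201 2627 rect [[423.1, 296.4], [49.3, 45.3]] ell [423.3 296.8  45.4  49.9]
180
385 116 5475 rect [[393.5, 391.0], [67.1, 60.7]] ell [393.2 391.7  60.5  68. ]
255 202 2075 rect [[425.0, 296.0], [46.0, 45.3]] ell [423.8 296.2  44.8  48.8]
210
385 116 4943 rect [[394.5, 391.6], [64.9, 61.0]] ell [393.3 391.9  60.4  67.2]
255 203 1869 rect [[425.3, 296.0], [44.7, 44.8]] ell [424.6 295.9  44.6  46.9]
225
387 117 3901 rect [[394.4, 393.2], [61.3, 60.6]] ell [394.1 393.1  60.3  63.3]
255 204 1730 rect [[425.3, 296.0], [44.7, 44.8]] ell [425.1 296.   44.8  45.6]
240
388 117 3425 rect [[394.6, 393.7], [60.5, 60.3]] ell [394.5 393.6  60.3  60.9]
255 204 1587 rect [[425.4, 296.1], [44.7, 44.6]] ell [425.1 296.   44.8  45. ]
```

The top face measures 45 mm across (46 expected), centred at (425.3,296.0), under the TCP. Going down and gripping.

```bash
python3 -m pendant '[[0.004,-0.003,0.3,0,0.4],[0.004,-0.003,0.5,0,0.4],[0.004,-0.003,0.573,0,0.4],[0.004,-0.003,0.573,0,0.4],[0.004,-0.003,0.573,0,-0.3],[0.004,-0.003,0.573,0,-0.3],[0.004,-0.003,0.573,0,-0.3],[0.004,-0.003,0.573,0,-0.3],[0.004,-0.003,0.573,0,-0.3]]' 40
python3 -m pendant '[[0,0,-0.3,0,-0.3],[0,0,-0.6,0,-0.3],[0,0,-0.9,0,-0.3],[0,0,-0.9,0,-0.3]]'
python3 - <<'E'
from h import *
shift([518,-2,210]);f=grab('wrist');save(f['image'],'w3')
E
```

```text
t: 2.95
eef_pos: [425.8, 296.1, 77.3]
eef_rot: [0.469, 3.105, 0.003]
wrist_force: [-2.6, -0.6, 10.3]
width: 43.9
grip_force: 41.7
t: 3.35
eef_pos: [427.0, 296.7, 217.1]
eef_rot: [0.469, 3.1, 0.012]
wrist_force: [0.2, 0.0, -2.2]
width: 43.6
grip_force: 42.6
t 3.35 pos [427.  296.7 217.1] x [-0.955  0.296 -0.005] z [ 0.008  0.006 -1.   ] w 43.6 F [ 0.2  0.  -2.2] SHIFT [-1.168 -1.724  0.039] 53.900000000000006
```

View pics/w3.png

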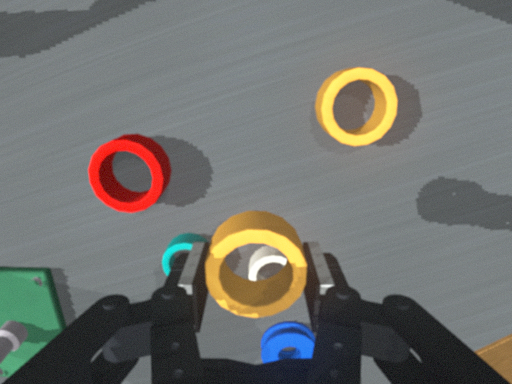

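The bushing is held, filling the view at (256,265) between the fingers, and the axle shows at the left edge (10,335). Moving to where the wrist camera can see the axle.

```bash
python3 -m pendant '[[-0.757,-0.837,-0.1,0,-0.3],[-0.757,-0.837,-0.1,0,-0.3],[-0.757,-0.837,-0.1,0,-0.3],[-0.757,-0.837,-0.1,0,-0.3],[-0.757,-0.837,-0.1,0,-0.3]]'
python3 -m pendant '[[-0.757,-0.837,0,0,-0.3],[-0.757,-0.837,0,0,-0.3],[-0.757,-0.837,0,0,-0.3],[-0.757,-0.837,0,0,-0.3],[-0.757,-0.837,0,0,-0.3],[-0.757,-0.837,0,0,-0.3],[-0.757,-0.837,0,0,-0.3]]'
python3 - <<'E'
from h import *
shift([518,-2,210]);f=grab('wrist');save(f['image'],'w4')
print(proj(f,[[518,-2,12],[518,-2,73]]))
E
```

```text
t: 3.9
eef_pos: [497.4, 138.6, 225.5]
eef_rot: [0.477, 3.105, -0.001]
wrist_force: [-0.2, 1.6, -1.4]
width: 44.0
grip_force: 42.5
t: 4.6
eef_pos: [567.5, -10.0, 225.2]
eef_rot: [-0.466, -3.106, -0.001]
wrist_force: [0.2, 0.2, -2.4]
width: 43.9
grip_force: 42.5
t 4.6 pos [567.5 -10.  225.2] x [-0.956  0.294  0.001] z [-0.001  0.    -1.   ] w 43.9 F [ 0.2  0.2 -2.4] SHIFT [ 0.331 -0.046  0.101] 53.900000000000006
[[247.62138197 118.68327051]
 [245.45627447 129.36217992]]
```

View pics/w4.png

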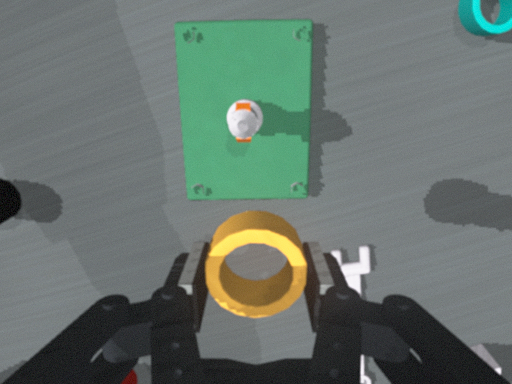

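The axle is at (244,120) with catches at (244,105) and (244,140), and the held ring is at (256,265).

```bash
python3 - <<'E'
from h import *
f=load('wrist');s=sensors.observe();z=s['eef_pos'][2]
h=cv2.cvtColor(f['image'],cv2.COLOR_RGB2HSV).astype(int)
sub=h[95:150,220:270]
o=(sub[...,0]<16)&(sub[...,1]>120)
n,l,st,c=cv2.connectedComponentsWithStats(o.astype(np.uint8))
print('orange',st[1:],c[1:]+[220,95])
for cc in c[1:]+[220,95]: print(plane(f,[cc],58))
g=((sub[...,1]<60)&(sub[...,2]>120))|o
n,l,st,c=cv2.connectedComponentsWithStats(g.astype(np.uint8));i=1+st[1:,4].argmax();print('grey',st[i],c[i]+[220,95])
k=np.argwhere(l==i)[:,::-1]+[220,95]
for zz in (12,28,73):
  P=plane(f,cv2.convexHull(k.astype(np.int32)).reshape(-1,2),zz)[:,:2].astype(np.float32);r=cv2.minAreaRect(P);print(zz,r)
# brightness rows
print('column V at 244',h[95:150,244,2])
G=blobs(f,(60,80,50),(85,255,220),3000)
for u,v,a,hu in G:
  P=plane(f,hu,12)[:,:2].astype(np.float32);print('plate',cv2.minAreaRect(P))
print('ring, z top',z-55.3);[top(f,(14,120,v),(28,255,255),z-55.3,800) for v in(200,225,240)]
big=cv2.resize(f['image'][90:160,205:285],(640,560),interpolation=2);save(big,'w4c')
E
```

```text
orange [[16  8 15  8 92]
 [17 42 14  5 48]] [[242.9673913  105.97826087]
 [243.91666667 139.58333333]]
[[5.03969696e+02 1.48864539e-01 5.80000000e+01]]
[[526.59537299  -6.33273612  58.        ]]
grey [   6    4   37   43 1164] [243.99226804 119.20189003]
12 ((518.4270629882812, -5.302059173583984), (30.145320892333984, 34.958595275878906), 72.93270111083984)
28 ((516.7572631835938, -4.205484390258789), (28.445167541503906, 32.98698425292969), 72.93275451660156)
73 ((512.0609741210938, -1.1213741302490234), (23.6634521484375, 27.44179344177246), 72.93292236328125)
column V at 244 [168 170 165 161 175 206 231 232 233 235 235 234 233 235 237 226 220 214
 212 205 203 201 204 197 187 177 171 177 170 184 187 195 192 195 190 190
 182 172 165 165 162 166 165 176 188 177 170 140 156 162 156 156 156 157
 155]
plate ((514.63232421875, -3.1347198486328125), (108.89791870117188, 148.24606323242188), 73.83130645751953)
ring, z top 170.00476852685892
254 270 3133 rect [[566.6, -10.0], [43.5, 44.9]] ell [564.8 -10.3  43.2  49.8]
257 250 1518 rect [[554.4, -4.9], [41.3, 17.8]] ell [558.6  -6.6  26.4  39.6]
259 248 1387 rect [[553.3, -3.8], [40.9, 15.0]] ell [560.8  -7.6  31.1  40.5]
```

View pics/w4c.png

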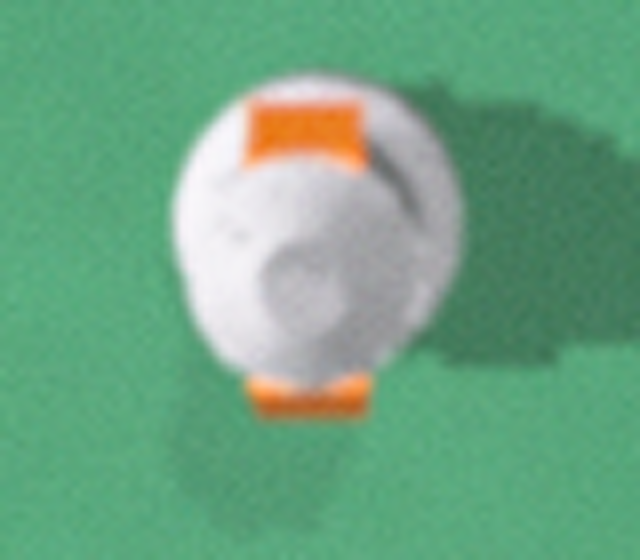

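The crop shows the tip disc at crop (303,288), the foot's left, right and top edges at 172, 465 and 73, and the catch edges at rows 102 and 418. I'll turn these into positions at their known heights.

```bash
python3 - <<'E'
from h import *
f=load('wrist')
print('tip',plane(f,[[242.9,126]],73),'foot',plane(f,[[244.8,117]],28),'catch mid',plane(f,[[243.5,122.5]],56), plane(f,[[243.5,102.8],[243.5,142.2]],56))
P=plane(f,[[226.5,117],[263.1,117]],28);print('foot diam',np.linalg.norm(P[0]-P[1]))
shift([515.6,-2.6,120])
E
```

```text
tip [[515.38489381  -2.94554744  73.        ]] foot [[514.44490558  -2.82143252  28.        ]] catch mid [[515.17792002  -3.09286404  56.        ]] [[502.12715454   1.04640615  56.        ]
 [528.63832584  -7.36776425  56.        ]]
foot diam 28.855437778160795
t 4.65 pos [567.6 -10.  225.3] x [-0.956  0.293  0.001] z [-0.  0. -1.] w 43.9 F [ 0.7  0.1 -2.3] SHIFT [ 0.345 -0.054  0.702] 53.900000000000006
```

All four estimates (tip, foot, catches, plate) agree on (515.1,-3.0). Going above it.

```bash
python3 -m pendant '[[0.344,-0.057,0,0,-0.3],[0.344,-0.057,0.2,0,-0.3],[0.344,-0.057,0.367,0,-0.3],[0.344,-0.057,0.367,0,-0.3],[0.344,-0.057,0.367,0,-0.3]]'
python3 - <<'E'
from h import *
shift([515.7,-3,90.5]);f=grab('wrist');z=sensors.observe()['eef_pos'][2]
print('tip px',proj(f,[515.1,-3,73]))
top(f,(14,120,200),(28,255,255),z-55.3,800)
i=f['image'].copy();save(cv2.resize(i[180:340,150:360],None,fx=3,fy=3,interpolation=2),'w5')
E
```

```text
t: 5.15
eef_pos: [516.2, -4.0, 170.9]
eef_rot: [-0.468, -3.106, 0.0]
wrist_force: [0.2, 0.8, -0.9]
width: 43.7
grip_force: 42.5
t 5.15 pos [516.2  -4.  170.9] x [-0.956  0.295  0.   ] z [-0. -0. -1.] w 43.7 F [ 0.2  0.8 -0.9] SHIFT [0.005 0.005 0.536] 53.900000000000006
tip px [[256.91151658 231.3926321 ]]
253 269 3262 rect [[514.9, -4.4], [44.6, 44.8]] ell [513.1  -4.1  43.   49.6]
```

View pics/w5.png

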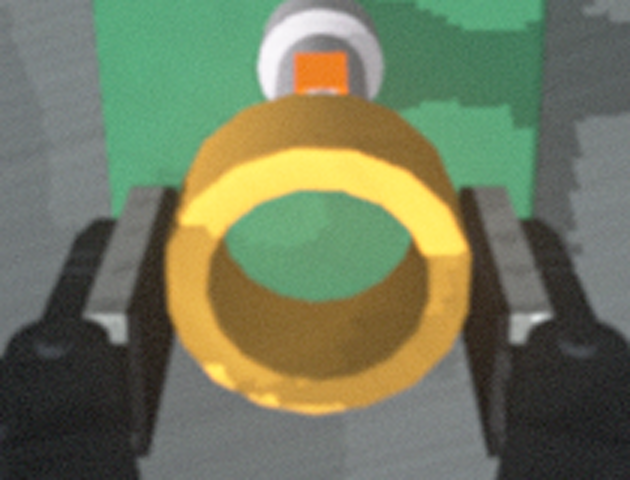

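The held ring's top face is centred at crop (318,280), level and square, and the axle is just ahead of it.

```bash
python3 - <<'E'
from h import *
f=load('wrist');P=plane(f,[[256,273.3],[205.3,273.3],[306.7,273.3]],115.6);print(P,P[2]-P[1]);shift([0,0,0])
d=np.array([515.1,-3.0])-P[0,:2];print('tool x,y',d@[-.956,.295]/150,d@[.295,.956]/150)
E
```

```text
[[514.60862703  -3.37110248 115.6       ]
 [508.2211575  -24.50654408 115.6       ]
 [521.15869393  17.70674745 115.6       ]] [1.29375364e+01 4.22132915e+01 1.42108547e-14]
t 5.2 pos [516.6  -4.1 171.4] x [-0.956  0.295 -0.001] z [ 0.001 -0.    -1.   ] w 43.9 F [-0.   0.5 -2. ] SHIFT [ 3.3   -0.989  1.14 ] 53.900000000000006
tool x,y -0.0024018488250929426 0.0033315266411709323
```

```bash
python3 -m pendant '[[-0.002,0.003,0.1,0,-0.3],[-0.002,0.003,0.2,0,-0.3],[-0.002,0.003,0.28,0,-0.3],[-0.002,0.003,0.36,0,-0.3],[-0.002,0.003,0.43,0,-0.3],[-0.002,0.003,0.5,0,-0.3],[-0.002,0.003,0.5,0,-0.3]]'

```

```text
t: 5.9
eef_pos: [516.1, -4.2, 94.2]
eef_rot: [-0.469, -3.105, 0.001]
wrist_force: [-0.4, -0.4, -1.1]
width: 43.9
grip_force: 42.5
```

```bash
python3 -m pendant '[[0,0,0.027,0,-0.3],[0,0,0.027,0,-0.3],[0,0,0.027,0,0.4],[0,0,0.027,0,0.4],[0,0,0.027,0,0.4],[0,0,0.027,0,0.4]]'
python3 -m pendant '[[0,0,-0.3,0,0.4],[0,0,-0.6,0,0.4],[0,0,-0.9,0,0.4],[0,0,-0.9,0,0.4]]'
python3 - <<'E'
from h import *
shift([615,277,200])
for n in('scene','side'):
    f=grab(n);print(n,proj(f,[[515,-3,12],[515,-3,73]]))
    for u,v,s,hu in blobs(f,(14,100,80),(28,255,255),30):
        P=plane(f,[[u,v]],23)[0]
        if 300<P[0]<700 and abs(P[1])<450:print(round(u,1),round(v,1),s,np.round(P,1))
    for z in (10,):
      for lo in((105,150,60),):
        for u,v,s,hu in blobs(f,lo,(122,255,255),80):
          P=plane(f,[[u,v]],z)[0]
          if 500<P[0]<700:print('blue',u,v,s,P)
save(load('side')['image'][170:250,240:330],'s6')
E
```

```text
t: 6.5
eef_pos: [516.6, -4.1, 91.6]
eef_rot: [0.469, 3.106, 0.0]
wrist_force: [-0.0, -1.4, -0.1]
width: 59.6
grip_force: 0.0
t: 6.9
eef_pos: [518.5, -4.2, 231.8]
eef_rot: [0.468, 3.099, 0.003]
wrist_force: [0.5, 0.1, -0.9]
width: 59.6
grip_force: 0.0
t 6.9 pos [518.5  -4.2 231.8] x [-0.955  0.296 -0.007] z [ 0.008  0.001 -1.   ] w 59.6 F [ 0.5  0.1 -0.9] SHIFT [-0.059  1.981  0.219] 53.900000000000006
scene [[256.01663507 190.30042432]
 [255.53771627 174.35121212]]
319.3 123.9 223 [402.1 382.5  23. ]
256.0 188.2 121 [517.6  -5.   23. ]
blue 345.51385589865396 168.3618368962787 226 [620.24276509 275.82399052  10.        ]
side [[279.91216394 211.21498791]
 [280.29391341 194.96451605]]
279.1 207.5 132 [517.7  -6.9  23. ]
332.7 315.4 534 [396.7 397.4  23. ]
blue 238.75558475689883 278.6539640823478 391 [622.01183495 274.20986706  10.        ]
```

The bushing is home on the plate in both views (scene (256,188), side (279,207.5)). Going to the pulley at about (621,276).

```bash
python3 -m pendant '[[-0.05,0.98,0,0,0.9],[-0.05,0.98,0,0,0.9],[-0.05,0.98,0,0,0.9],[-0.05,0.98,0,0,0.9],[-0.05,0.98,0,0,0.9]]'
python3 -m pendant '[[-0.05,1,0.2,0,0.9],[-0.05,1,0.2,0,0.9],[-0.05,1,0.2,0,0.9],[-0.05,1,0.2,0,0.9],[-0.05,1,0.2,0,0.9],[-0.05,1,0.2,0,0.9]]'
python3 - <<'E'
from h import *
shift([621,276,76]);f=grab('wrist')
h=cv2.cvtColor(f['image'],cv2.COLOR_RGB2HSV)
m=cv2.inRange(h,(105,120,50),(125,255,255));print(np.percentile(h[m>0][:,2],[10,25,50,75,90]))
for v in(50,180,200,220,240):print(v);top(f,(105,120,v),(125,255,255),20,300)
save(f['image'],'w7')
E
```

```text
t: 7.5
eef_pos: [566.5, 134.9, 224.6]
eef_rot: [-0.466, -3.104, 0.002]
wrist_force: [-1.1, -1.1, 0.1]
width: 80.8
grip_force: 0.0
t: 8.1
eef_pos: [618.6, 272.9, 195.9]
eef_rot: [-0.472, -3.105, 0.002]
wrist_force: [-0.5, -0.1, 0.2]
width: 81.3
grip_force: 0.0
t 8.1 pos [618.6 272.9 195.9] x [-0.955  0.297  0.   ] z [-0.001 -0.001 -1.   ] w 81.3 F [-0.5 -0.1  0.2] SHIFT [-0.009  0.025  0.799] 53.900000000000006
[197.5 244.  245.  246.  247. ]
50
260 187 4216 rect [[619.0, 275.8], [59.1, 62.0]] ell [619.  275.6  59.5  62.9]
180
259 187 3926 rect [[619.0, 275.5], [58.6, 62.0]] ell [619.1 275.2  58.9  62.6]
200
259 187 3780 rect [[619.4, 274.5], [60.5, 58.9]] ell [619.1 275.   58.6  62.3]
220
259 187 3630 rect [[619.6, 274.5], [60.1, 58.1]] ell [619.2 275.1  57.8  61.7]
240
259 189 3253 rect [[619.9, 275.2], [56.9, 56.4]] ell [620.2 274.9  57.   57.6]
```

The pulley's top face measures 57–60 mm across, centred at about (620.1,275.1). Gripping it.

```bash
python3 -m pendant '[[-0.006,0.017,0.3,0,0.9],[-0.006,0.017,0.6,0,0.9],[-0.006,0.017,0.75,0,0.9],[-0.006,0.017,0.79,0,0.9],[-0.006,0.017,0.79,0,0.9],[-0.006,0.017,0.79,0,0.1],[-0.006,0.017,0.79,0,0.1],[-0.006,0.017,0.79,0,0.1],[-0.006,0.017,0.79,0,0.1],[-0.006,0.017,0.79,0,0.1],[-0.006,0.017,0.79,0,0.1]]' 60
python3 -m pendant '[[0,0,-0.3,0,0.1],[0,0,-0.6,0,0.1],[0,0,-0.9,0,0.1],[0,0,-0.9,0,0.1]]'
python3 -m pendant '[[0.05,-0.97,0,0,0.1],[0.05,-0.97,0,0,0.1],[0.05,-0.97,0,0,0.1],[0.05,-0.97,0,0,0.1],[0.05,-0.97,0,0,0.1]]'
python3 -c "
from h import *
shift([567,-15,225])"
```

```text
t: 9.25
eef_pos: [621.1, 277.4, 80.7]
eef_rot: [0.469, 3.104, 0.002]
wrist_force: [-6.6, -3.6, 18.2]
width: 56.5
grip_force: 59.7
t: 9.65
eef_pos: [622.6, 278.1, 221.0]
eef_rot: [0.468, 3.097, 0.01]
wrist_force: [1.2, -0.6, -1.2]
width: 56.4
grip_force: 64.4
t: 10.15
eef_pos: [570.2, 139.7, 214.0]
eef_rot: [0.472, 3.104, 0.002]
wrist_force: [-0.7, 0.9, -1.1]
width: 56.3
grip_force: 64.4
t 10.15 pos [570.2 139.7 214. ] x [-0.955  0.297 -0.001] z [ 0.002  0.001 -1.   ] w 56.3 F [-0.7  0.9 -1.1] SHIFT [-0.286 -0.991 -0.074] 53.900000000000006
```

```bash
python3 -m pendant '[[-0.28,-0.99,-0.07,0,0.1],[-0.28,-0.99,-0.07,0,0.1],[-0.28,-0.99,-0.07,0,0.1],[-0.28,-0.99,-0.07,0,0.1],[-0.28,-0.99,-0.07,0,0.1],[-0.28,-0.99,-0.07,0,0.1],[-0.28,-0.99,-0.07,0,0.1]]'
python3 - <<'E'
from h import *
shift([515.7,-3,170]);f=grab('wrist');save(cv2.resize(f['image'][80:350,130:380],None,fx=2.2,fy=2.2,interpolation=2),'w8')
print(proj(f,[[515.1,-3,73],[515.1,-3,34]]))
for v in (80,240): top(f,(14,120,v),(28,255,255),34,300)
E
```

```text
t: 10.85
eef_pos: [566.5, -11.7, 223.3]
eef_rot: [-0.465, -3.107, -0.001]
wrist_force: [0.6, -0.4, -0.5]
width: 56.1
grip_force: 64.4
t 10.85 pos [566.5 -11.7 223.3] x [-0.956  0.293  0.   ] z [-0.  0. -1.] w 56.1 F [ 0.6 -0.4 -0.5] SHIFT [ 0.341 -0.044  0.355] 53.900000000000006
[[245.55869068 126.45750874]
 [247.04542966 119.39290171]]
246 120 1531 rect [[516.2, -4.2], [44.7, 45.0]] ell [515.9  -4.3  45.3  45.6]
245 120 1059 rect [[515.3, -5.7], [41.1, 44.3]] ell [515.9  -4.5  44.4  44.6]
```

View pics/w8.png

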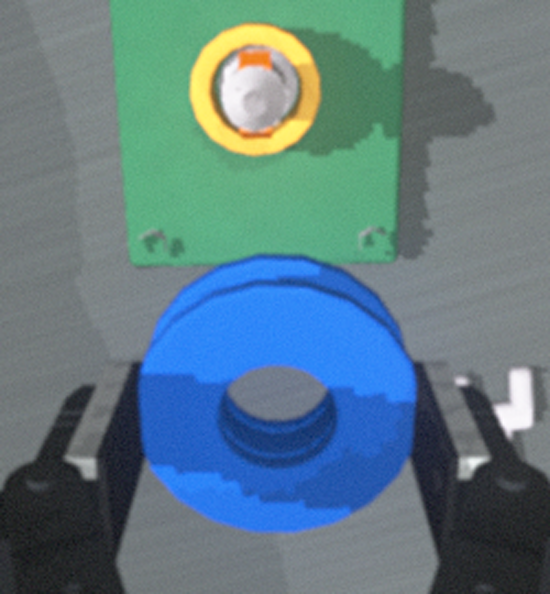

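The bushing lies flat round the axle (crop (255,90)) and the pulley is held square (crop centre (278,406)), with the tip at crop (255,97). Computing the offset.

```bash
python3 - <<'E'
from h import *
f=load('wrist');c=lambda x,y:[130+x/2.2,80+y/2.2]
z=223.3-60.7
P=plane(f,[c(278,406),c(140,406),c(416,406)],z);print(P,np.linalg.norm(P[1]-P[2]))
T=plane(f,[c(255,97)],73)[0];print('tip',T,'bush',plane(f,[c(255,90)],34))
shift([0,0,0])
E
```

```text
[[563.94443995 -10.61811168 162.6       ]
 [555.83234149 -37.63246689 162.6       ]
 [572.28683914  16.32579958 162.6       ]] 56.41139081547207
tip [513.69361417  -2.31738885  73.        ] bush [[515.94697713  -4.1788124   34.        ]]
t 10.9 pos [566.5 -12.  223.2] x [-0.956  0.293  0.   ] z [-0.  0. -1.] w 56.1 F [-0.4 -0.3 -0.4] SHIFT [ 3.634 -1.03   1.489] 53.900000000000006
```

```bash
python3 - <<'E'
from h import *
f=load('wrist');h=cv2.cvtColor(f['image'],cv2.COLOR_RGB2HSV).astype(int)
o=((h[...,0]<13)&(h[...,1]>140)&(h[...,2]>90));o[:90]=0;o[155:]=0;o[:,:215]=0;o[:,280:]=0
n,l,st,c=cv2.connectedComponentsWithStats(o.astype(np.uint8));print(st[1:],c[1:])
k=np.argwhere(o);r0,r1=k[:,0].min()-.5,k[:,0].max()+.5;col=np.median(k[:,1])
P=plane(f,[[col,r0],[col,r1]],56);print(r0,r1,col,P,P.mean(0),np.linalg.norm(P[0]-P[1]))
# brass annulus: outer hull & bore contour
m=((h[...,0]>=14)&(h[...,0]<28)&(h[...,1]>110)&(h[...,2]>80)).astype(np.uint8);m[:60]=0;m[160:]=0
cs,hi=cv2.findContours(m,cv2.RETR_CCOMP,cv2.CHAIN_APPROX_NONE)
for q in cs:
    if len(q)>40:
        e=cv2.fitEllipse(plane(f,q.reshape(-1,2),34)[:,:2].astype(np.float32));print('brass',len(q),e)
# steel inside
m=((h[...,1]<60)&(h[...,2]>110)).astype(np.uint8);m[:95]=0;m[150:]=0;m[:,:220]=0;m[:,275:]=0
n,l,st,c=cv2.connectedComponentsWithStats(m);i=1+st[1:,4].argmax();print('steel',st[i],c[i])
E
```

```text
[[239 104   1   7   7]
 [242 104   4   1   4]
 [251 104   1   1   1]
 [251 107   2   4   5]
 [242 109   1   1   1]
 [249 109   1   1   1]
 [241 140  10   2  15]] [[239.         107.        ]
 [243.5        104.        ]
 [251.         104.        ]
 [251.8        108.8       ]
 [242.         109.        ]
 [249.         109.        ]
 [245.53333333 140.53333333]]
103.5 141.5 244.5 [[ 5.01835206e+02 -1.18612786e-01  5.60000000e+01]
 [ 5.27211618e+02 -8.12576548e+00  5.60000000e+01]] [514.52341154  -4.12218913  56.        ] 26.609712222700434
brass 167 ((515.91162109375, -4.255442142486572), (44.96552658081055, 45.103336334228516), 67.47563934326172)
brass 121 ((515.7061157226562, -3.87848162651062), (30.20352554321289, 32.23931884765625), 61.914520263671875)
steel [228 102  38  38 988] [246.33502024 121.48076923]
```

The estimates settle near (515.0,-3.4). Approaching, then stepping down while watching the force.

```bash
python3 -m pendant '[[0.343,-0.046,0,0,0.1],[0.343,-0.046,0.2,0,0.1],[0.343,-0.046,0.33,0,0.1],[0.343,-0.046,0.33,0,0.1],[0.343,-0.046,0.33,0,0.1]]'
python3 - <<'E'
from h import *
shift([515.3,-3.5,140])
E
```

```text
t: 11.4
eef_pos: [515.4, -4.6, 174.2]
eef_rot: [-0.468, -3.106, 0.0]
wrist_force: [1.0, 0.4, -0.0]
width: 56.6
grip_force: 64.4
t 11.4 pos [515.4  -4.6 174.2] x [-0.956  0.295  0.   ] z [-0. -0. -1.] w 56.6 F [ 1.   0.4 -0. ] SHIFT [0.003 0.007 0.228] 53.900000000000006
```

```bash
python3 -m pendant '[[0.003,0.006,0.05,0,0.1],[0.003,0.006,0.1,0,0.1],[0.003,0.006,0.14,0,0.1],[0.003,0.006,0.14,0,0.1]]'
python3 -m pendant '[[0,0,0.04,0,0.1],[0,0,0.08,0,0.1],[0,0,0.08,0,0.1]]'
python3 -c "
from h import *
shift([515.3,-3.5,110])"
```

```text
t: 11.8
eef_pos: [514.6, -4.2, 152.1]
eef_rot: [-0.469, -3.105, 0.001]
wrist_force: [-0.5, 0.7, -0.9]
width: 55.9
grip_force: 64.4
t: 12.1
eef_pos: [514.7, -4.0, 140.1]
eef_rot: [-0.469, -3.106, 0.0]
wrist_force: [0.3, 1.8, -1.8]
width: 56.3
grip_force: 64.4
t 12.1 pos [514.7  -4.  140.1] x [-0.955  0.295  0.001] z [-0.001 -0.    -1.   ] w 56.3 F [ 0.3  1.8 -1.8] SHIFT [-0.003  0.005  0.201] 53.900000000000006
```

```bash
python3 -m pendant '[[0,0,0.04,0,0.1],[0,0,0.08,0,0.1],[0,0,0.08,0,0.1]]'
python3 -m pendant '[[0,0,0.035,0,0.1],[0,0,0.035,0,0.1]]'

```

```text
t: 12.4
eef_pos: [514.5, -4.0, 127.9]
eef_rot: [-0.469, -3.105, 0.0]
wrist_force: [-0.3, 1.8, -3.8]
width: 56.3
grip_force: 64.4
t: 12.6
eef_pos: [514.7, -4.1, 123.0]
eef_rot: [-0.469, -3.106, 0.0]
wrist_force: [0.9, 1.2, -3.4]
width: 56.3
grip_force: 64.5
```

```bash
python3 -m pendant '[[0,0,0.035,0,0.1],[0,0,0.035,0,0.1]]'
python3 -m pendant '[[0,0,0.025,0,0.1],[0,0,0.025,0,0.1]]'
python3 -m pendant '[[0,0,0.02,0,0.1],[0,0,0.02,0,0.1]]'

```

```text
t: 12.8
eef_pos: [514.5, -4.2, 117.7]
eef_rot: [-0.469, -3.105, 0.001]
wrist_force: [-0.6, 1.8, -7.7]
width: 56.3
grip_force: 64.9
t: 13.0
eef_pos: [514.9, -4.3, 114.8]
eef_rot: [-0.47, -3.106, 0.0]
wrist_force: [-4.6, 1.2, 8.8]
width: 56.1
grip_force: 66.4
t: 13.2
eef_pos: [515.9, -4.5, 113.2]
eef_rot: [0.469, 3.104, 0.001]
wrist_force: [-9.0, -0.4, 35.1]
width: 56.0
grip_force: 69.4
```

Contact came at TCP 114.8, which puts the underside at 34 (home). Backing off the preload, releasing and checking.

```bash
python3 -m pendant '[[0,0,-0.015,0,0.1],[0,0,-0.015,0,0.7],[0,0,-0.015,0,0.9],[0,0,-0.015,0,0.9],[0,0,-0.015,0,0.9]]'
python3 -m pendant '[[0,0,-0.3,0,0.9],[0,0,-0.6,0,0.9],[0,0,-0.8,0,0.9],[0,0,-0.8,0,0.9]]'
python3 -m pendant '[[-0.35,0,0,0,0.9],[-0.35,0,0,0,0.9],[-0.35,0,0,0,0.9]]'
python3 - <<'E'
from h import *
shift([0,0,0])
fs={n:grab(n) for n in('scene','side','wrist')}
B=((105,120,50),(125,255,255));O=((14,100,80),(28,255,255))
for n,f in fs.items():
    for nm,c in(('blue',B),('brass',O)):
        for u,v,s,hu in blobs(f,*c,15):
            P=plane(f,[[u,v]],54 if nm=='blue' else 30)[0]
            if abs(P[0]-515)<50 and abs(P[1])<50:
                Q=plane(f,hu,54)[:,:2].astype(np.float32);print(n,nm,round(u,1),round(v,1),s,hu[:,1].min(),hu[:,1].max(),np.round(P,1),np.round(cv2.minAreaRect(Q)[:2],1).tolist())
    # predicted extents of a home pulley/bushing (top z54, bottom 34, bushing bottom 12)
    a=np.linspace(0,2*np.pi,60)
    for z0,z1,r in((34,54,30),(12,34,23)):
        pts=np.vstack([np.c_[515+r*np.cos(a),-3.5+r*np.sin(a),0*a+z] for z in(z0,z1)])
        q=proj(f,pts);print('  pred',z0,q.min(0).round(1),q.max(0).round(1))
f=fs['wrist'];h=cv2.cvtColor(f['image'],cv2.COLOR_RGB2HSV).astype(int)
o=((h[...,0]<13)&(h[...,1]>120)&(h[...,2]>90)).astype(np.uint8)
n,l,st,c=cv2.connectedComponentsWithStats(o);print([(s.tolist(),plane(f,[x],58)[0].round(1)) for s,x in zip(st[1:],c[1:]) if s[4]>8])
ed=[plane(f,[[s[0]+s[2]/2,s[1]],[s[0]+s[2]/2,s[1]+s[3]]],56).round(1).tolist() for s in st[1:] if s[4]>8];print(ed)
E
```

```text
t: 13.7
eef_pos: [514.9, -4.2, 113.7]
eef_rot: [-0.469, -3.106, 0.0]
wrist_force: [-0.5, -0.3, 0.5]
width: 81.2
grip_force: 0.0
t: 14.1
eef_pos: [516.4, -4.2, 237.7]
eef_rot: [0.468, 3.101, 0.003]
wrist_force: [-0.6, -0.1, -0.6]
width: 81.3
grip_force: 0.0
t: 14.4
eef_pos: [565.3, -20.1, 232.8]
eef_rot: [-0.47, -3.105, 0.001]
wrist_force: [-1.0, -0.2, -0.9]
width: 81.0
grip_force: 0.0
t 14.4 pos [565.3 -20.1 232.8] x [-0.955  0.296  0.001] z [-0.001 -0.001 -1.   ] w 81.0 F [-1.  -0.2 -0.9] SHIFT [ 3.638 -0.986  1.557] 53.900000000000006
scene blue 255.4 182.0 227 174 190 [523.5 -11.3  54. ] [[522.9, -10.7], [55.5, 72.4]]
scene brass 256.1 192.7 44 191 195 [539.4 -22.8  30. ] [[562.2, -40.2], [36.9, 17.1]]
  pred 34 [245.3 173. ] [265.9 191.4]
  pred 12 [247.9 179.7] [263.6 195.5]
side blue 279.7 201.9 213 194 210 [516.6   5.9  54. ] [[516.6, 5.4], [57.0, 78.6]]
side brass 278.2 212.4 49 210 215 [520.5  25.6  30. ] [[521.3, 57.3], [21.0, 38.1]]
  pred 34 [270.1 194.1] [290.3 211.5]
  pred 12 [272.3 200.8] [287.7 215.9]
wrist blue 255.2 119.4 4083 80 159 [513.5  -4.4  54. ] [[514.4, -4.5], [58.5, 57.9]]
  pred 34 [216.3  78.8] [297.6 160.6]
  pred 12 [228.   87.4] [285.9 146.5]
[([250, 103, 15, 7, 77], array([504.,   0.,  58.])), ([252, 136, 12, 4, 21], array([526.4,  -6.7,  58. ])), ([99, 379, 5, 5, 15], array([ 715.7, -232.1,   58. ]))]
[[[502.5, 0.7, 56.0], [507.3, -0.7, 56.0]], [[525.5, -5.9, 56.0], [528.4, -6.8, 56.0]], [[714.4, -231.5, 56.0], [721.0, -235.1, 56.0]]]
```

Both catches show above the pulley at full span (27 mm, the same as when free). The pulley and bushing outlines match the home prediction in all three views. Handing in.

```bash
python3 -c "
from bench import ticket
print(ticket.job_done())"
```

```text
the job is handed in; nothing more can be done
None
```

I rebuilt the idler and handed the job in at about 14 s of robot time: the cameras show the bushing on the plate, the pulley on the bushing and both catches out above it, and I never touched the spare, wrench, hammer or spray can; the hand-in gave no verdict.

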